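Fit a lens into its cell and lock it with the retaining ring

TASK

Set the lens flat into the recess of the lens cell, domed glass up. Then put the brass retaining ring over it, its ribs above the cell's pins, and turn it clockwise just until it is snug: stop soon after the turning gets clearly stiffer, so that the lens stays clamped when you let go but is not overtightened; forcing it cracks the lens. Let go, and leave the other things on the bench where they are.

Things in the scene. Friction and masses are not known exactly. Their poses are not given: they have to be found in the camera images.
- lens_cell: aluminium lens cell fixed to the bench: round foot 76 mm across, 16 mm high, on it an upright stub 42 mm across and 45.5 mm high over the bench, with a recess for the lens in its top and three dark pins round it. Origin: centre of the underside, on the bench; z up the stub's axis; x along one pin.
- cell_mouth (a point): centre of the recess's mouth, 45.5 mm over the bench. The recess is 34 mm across, its edge chamfered. Its floor, an adjustable dark steel seat, lies about 3.5 mm lower; it is set up to 1.1 mm higher or lower from unit to unit, so the angle at which the ring gets snug varies by about 23 degrees either way.
- cell_pin (a point): tip of the pin on the cell's x axis. Three dark steel pins, 4.4 mm thick, stick out level from the stub, 120 degrees apart, axes 40 mm over the bench, tips 24.7 mm from the stub's axis. Below each pin, 32.5 mm from the axis, a dark bolt sits in the foot and shows its direction from above.
- lens: lens in an steel rim: round, 32 mm across, rim 14 mm thick, domed glass rising another 2.6 mm in the middle of the upper side; 40 g. Seated, the upper 10 mm or so of the rim stand out of the recess. Origin: centre of the flat underside; z up through the dome. It starts flat on the bench, dome up.
- retaining_ring: brass ring, knurled outside, 58 mm across, 29 mm high, 120 to 190 g: a skirt (51 mm bore) open below, with a flange at the top. Inside the skirt three ledges with gaps between them pass the cell's pins. Origin: centre of the lower edge; z up; x through one rib. Starts standing on the bench, ribs up.
- ring_rib (a point): top of the rib on the ring's x axis. Three dark ribs on the upper face, 120 degrees apart, mark the gaps (45 degrees wide) between the ledges: with the ribs over the pins, good to 8 degrees, the ring goes down until the flange lies on the lens, lower edge then about 30 mm over the bench.
- ring_flange (a point): centre of the flange's underside, 26 mm above the ring's lower edge; hole 24 mm. Clockwise from above, the ledges run under the pins and rise 3.6 mm over 75 degrees. The ring turns easily for 25 to 75 degrees, then stiffens. At some 12 degrees/s, 0.1 to 0.2 N m more than at first is snug (8 to 15 N on the lens); a degree more adds about 1 N; 45 N cracks it. Friction holds it.
- solder_spool: grey solder spool standing on end, 52 mm across, 40 mm high, a bystander; origin at the centre of its underside
- flux_jar: small round jar with a yellow lid, 48 mm across, 31 mm high, a bystander; origin at the centre of its underside
- heat_sink: bare finned metal heat sink, 30 x 45 x 22 mm, a bystander; origin at the centre of its underside
- cutters: side cutters lying flat, 133 x 57 x 13 mm, a bystander; origin at the centre of the underside
Not all that is in view belongs to the job. Of the things like the retaining_ring, leave any that is blue or purple; of the rest the larger one is meant.

How it is judged (in metres and radians):
On the way, in this order (a step that is already met when the one before it is completed fails the run):
1. the lens sits flat in the recess of the cell, dome up, let go (horizontal distance between lens and lens_cell below 0.002 m and z of lens in the frame of lens_cell below 0.0435 m and angle between lens's own z axis and vertical below 0.05 rad and contact force between lens and the fingers below 0.05 N), for 0.2 s.
2. the ring is down over the pins, its flange on the lens (horizontal distance between retaining_ring and lens_cell below 0.003 m and z of retaining_ring in the frame of lens_cell below 0.0322 m and angle between retaining_ring's own z axis and vertical below 0.06 rad and contact force between retaining_ring and lens above 0.3 N), for 0.1 s.
At the end, for the whole second after the job is handed in: the lens sits flat in the recess (within 2 mm, dome up) and the ring lies level over it under the pins (within 3 mm), clamping the lens with 5 to 22 N after release, all at rest (horizontal distance between lens and lens_cell below 0.002 m and z of lens in the frame of lens_cell below 0.0438 m and angle between each of lens, retaining_ring's own z axis and vertical below 0.05 rad and horizontal distance between retaining_ring and lens_cell below 0.003 m and z of retaining_ring in the frame of lens_cell below 0.0322 m and contact force between retaining_ring and lens between 5 and 22 N and linear speed of retaining_ring below 0.01 m/s); the robot touches nothing.
It fails at once if the ring is forced on the lens with more than 45 N (the lens cracks) (contact force between retaining_ring and lens above 45 N).
It fails at once if a bystander is moved by more than 30 mm (distance of any of solder_spool, flux_jar, heat_sink, cutters from where it was at the start of the episode above 0.03 m).
It also fails if it takes over 61 s, if anything falls off the work surface, if the arm or the gripper's body presses on something with over 40 N, if the wrist force passes 120 N, or if a joint passes its speed limit or range.

ROBOT

A 6-joint arm with a two-finger parallel gripper is mounted at the origin on a cart in front of the work surface, level with it; the furniture and walls round the work are solid. World frame = base frame: x ahead of the robot, y to its left, z up, the work surface at z = 0. Lengths are in m, angles in degrees, forces in N, time in s.
With the tool pointing down it reaches from about 0.3 to 0.75 m from the base axis. Payload 8.5 kg.
Tool frame: the origin (TCP) lies at the very end of the fingers, on their centre line; the grasp point (between the pads) lies 19 mm behind it; z points along the fingers, y is the line along which they close (so a half turn about z gives the same grasp; the last joint's range is limited). The gripper opens to 85 mm and grips with 20 to 120 N. Pads are 22 mm wide; open, the fingers measure 114 mm over their backs; the gripper's body (76 mm by 85 mm) begins 54 mm behind the grasp point. The pads swing forward as they close: fully open they stand 13 mm farther back than shut.
Start: joints at [-88.482, 21.807, 74.336, -0, 83.858, -12.336], TCP at [0.132, -0.534, 0.231] pointing down, gripper open.
Joint ranges: [-178.18, 178.18], [-50.72, 133.34], [12.68, 142.11], [-81.47, 261.47], [9.98, 163.14], [-165.26, 165.26]. Speed limits (degrees/s): [136.94, 136.94, 180, 180, 180, 180].

INTERFACE

Orientations are given as a 3x3 rotation matrix whose columns are the frame's x, y, z axes.
In Python, from rig import observe, cams, ticket gives the robot as it stands.
- The arm moves only by the tool move_arm, never from a script. Its arguments are lists of equal length, an entry for each row: "jaw": the finger opening in cm, from 0 to 8.54; "dp": the shift along the tool's x, y, z in cm, a list of three; "turn": the turn, a rotation vector about the tool's x, y, z in rad, a list of three. In form: {"jaw": [jaw, ...], "dp": [[tx, ty, tz], ...], "turn": [[wx, wy, wz], ...]}. A call has 1 to 12 rows; each row shifts and turns the commanded pose from where the row before left it, along the tool's axes as they then stand; what a row does not reach is not made up. A row lasts 1/12 s, in which the tool goes at most 41.7 mm and 7.16 degrees, less where a joint would pass 70% of its speed; a pose out of reach is approached as far as the arm can. A call is refused whole if a number of a shift passes 4.17 or a number of a turn 0.125, either way. A call with a gripper value outside its range is refused whole. The fingers move at their own pace and stop on an object; "force" is the grip in N (left out, the last holds). Time passes only in rows, so rows that do not move let the fingers close. It gives the time, the measured TCP pose, the force, the opening and the grip force at its end, in the units of the state.
- observe(): the state, without advancing time (a new reading comes with each control period).
- cams.get_image(name): name is "scene" or "side" or "wrist"; returns (picture, depth): 400x640x3 uint8, red, green, blue; 400x640 float32, m along the optical axis (not along the pixel's ray), 0 where there is no reading.
- cams.calibration(name): a dict with "vertical_fov" (degrees; the focal length in pixels is half the picture's height over the tangent of half this angle, whatever the lens; pixels are square), "cx", "cy" (the principal point, pixels), "k1" (the pictures are not rectified: a ray, as slopes to the right and down, at radius r is drawn at 1 + k1 r^2 times it, then the intrinsics apply), "view" (4x4, takes a point from world to camera coordinates); the wrist camera has in their place "tool_from_camera" (4x4, takes a point from camera to tool coordinates, whose origin is the TCP and whose axes are the flange's). Camera axes: x right, y up, looking along -z (the intrinsics and any distortion apply to the point x, -y, -z); pixel columns grow to the right and rows downward; lengths in m; the calibration is good to about 2 mm. A picture is of the moment at which its call begins: read the wrist's pose just before it. calibration takes no time and is no camera call.
- ticket.close_job(): hands the job in; it is judged then, once.
Trained networks look in the newest picture that a camera, given by its name, has taken for a name from the list of things; names that differ only in an ending like _2 or _b are one class to them, and where a whole thing is asked for, a point or a joint stands for the part that bears it (a point fixed in the world has none). Each returns a list of dicts, best first, with "p" (0 to 1); they miss things now and then, are a little off and sometimes report something else, mostly with a low value. They report only what shows in the picture. A call takes as long as a camera call. They do not tell look-alikes from the thing itself.
- cams.spot_in(camera, query): "box" ([centre column, centre row, width, height] as shares, 0 to 1, of the picture: columns of its width, rows of its height, round what is visible of it).
- cams.outline_of(camera, query): "mask" (400x640 bool, what is visible of it) and "box" ([centre column, centre row, width, height] as shares, 0 to 1, of the picture: columns of its width, rows of its height, round what is visible of it).
- cams.mark_of(camera, query): "location" ([column, row] as shares, 0 to 1, of the picture: columns of its width, rows of its height: a listed point, or the origin of a listed thing).
The state is a dict: "time_s": time; "q": joint angles; "qvel": joint speeds; "joint_efforts": joint torques, N m; "position": TCP position; "tool_rot": TCP orientation; "ft_force": force on the tool from outside, world axes, zero at the start; "wrist_torque": the same for the moment, N m; "grip_width": finger opening in m; "gripper_force": force on a finger pad.
Only numpy, scipy, OpenCV 4.12 (cv2) and the standard library are available. Lean on these libraries where they do the work, as an engineer would, in place of code of your own. Each camera call takes 0.05 s, during which the arm holds its last target. There are 200 camera calls.

## Working session

There is one attempt and no reset: what is moved stays moved. The work goes in short steps, Python scripts to look and compute and a tool call to move; the robot and the scene stay as the last step left them, time stands still between calls to the robot, and variables do not carry over. Pictures are saved under pics/ and viewed, at most 10 in all, crops included, and the job is handed in when it is done.

Besides the shell and the picture viewer there is one more tool, called as a command line: name --argument value ..., lists and objects as JSON in quotes. move_arm: Moves the arm, as the interface text tells. Its arguments: {"type":"object","properties":{"jaw":{"type":"array","items":{"type":"number"}},"dp":{"type":"array","items":{"type":"array","items":{"type":"number"}}},"turn":{"type":"array","items":{"type":"array","items":{"type":"number"}}},"force":{"type":"number"}},"required":["jaw","dp","turn"]}

```bash
mkdir -p pics; ls
cat > h.py <<'E'
import numpy as np, cv2
from rig import observe, cams, ticket
def f_of(c): return 200/np.tan(np.radians(c["vertical_fov"])/2)
def camT(name):
    c=cams.calibration(name)
    if "view" in c: return c,np.linalg.inv(np.array(c["view"]))
    s=observe(); T=np.eye(4); T[:3,:3]=np.array(s["tool_rot"]); T[:3,3]=s["position"]
    return c,T@np.array(c["tool_from_camera"])
def ray(c,u,v):
    f=f_of(c); K=np.array([[f,0,c["cx"]],[0,f,c["cy"]],[0,0,1.]])
    x,y=(u-c["cx"])/f,(v-c["cy"])/f; a,b=x,y
    for _ in range(20):
        s=1+c["k1"]*(a*a+b*b); a,b=x/s,y/s
    return np.stack([a,-b,-np.ones_like(a)],-1)
def at_z(c,T,u,v,z):
    d=ray(c,np.asarray(u,float),np.asarray(v,float))@T[:3,:3].T; o=T[:3,3]
    return o+d*((z-o[2])/d[...,2])[...,None]
def cloud(c,T,depth,mask=None):
    v,u=np.nonzero((depth>0)&(mask if mask is not None else True))
    return (ray(c,u.astype(float),v.astype(float))*depth[v,u][:,None])@T[:3,:3].T+T[:3,3],u,v
def save(p,im): cv2.imwrite(p,im[...,::-1])
E
python3 - <<'E'
from h import *
s=observe();print(s)
for n in ["scene","side","wrist"]:
    c,T=camT(n);im,d=cams.get_image(n);print(n,c["k1"],f_of(c),T[:3,3].round(3),(d>0).mean())
    save(f"pics/{n}0.png",im)
    if n=="wrist":
        print(c["tool_from_camera"])
    for q in ["lens_cell","lens","retaining_ring","solder_spool","flux_jar","heat_sink","cutters"]:
        for r in cams.outline_of(n,q)[:4]:
            if r["p"]<.3: continue
            P,u,v=cloud(c,T,d,r["mask"]); 
            if len(P)<20: continue
            zt=np.percentile(P[:,2],95);t=P[P[:,2]>zt-.004]
            print(n,q,round(r["p"],2),"px",u.mean().round(),v.mean().round(),"ztop",zt.round(3),"mid",((t.max(0)+t.min(0))/2).round(3),"ext",np.ptp(t,axis=0).round(3),"rgb",im[r["mask"]].mean(0).round())
E
```

```text
pics
{'time_s': 0.0, 'q': array([-8.84798804e+01,  2.18413140e+01,  7.43867314e+01,  2.84812678e-04,
        8.38594854e+01, -1.23363738e+01]), 'qvel': array([-0.01941652, -0.08212961,  0.03761546,  0.0431607 , -0.01739172,
       -0.0287463 ]), 'joint_efforts': array([-7.70202114e-04, -4.48463917e+01, -2.31278783e+01, -2.34081290e-04,
        4.72903659e-03, -1.94849764e-05]), 'position': array([ 0.131705  , -0.53367728,  0.23069712]), 'tool_rot': array([[ 9.70898749e-01,  2.39490329e-01, -3.55860958e-05],
       [ 2.39490103e-01, -9.70897604e-01,  1.52729200e-03],
       [ 3.31221209e-04, -1.49136841e-03, -9.99998833e-01]]), 'ft_force': array([-0.54146104,  0.3648367 , -0.11815569]), 'wrist_torque': array([-0.02026509,  0.03734788, -0.02211402]), 'gripper_force': 0.0, 'grip_width': 0.0855809725670646}
scene -0.037261224645779786 394.4726402427823 [0.179 0.416 0.767] 0.996234375
scene lens_cell 0.87 px 287.0 224.0 ztop 0.046 mid [0.519 0.001 0.046] ext [0.041 0.042 0.008] rgb [197. 199. 189.]
scene lens 0.66 px 240.0 268.0 ztop 0.017 mid [0.535 0.152 0.016] ext [0.028 0.026 0.006] r
[... 2130 characters left out ...]
204.]
side flux_jar 0.55 px 273.0 234.0 ztop 0.032 mid [ 0.408 -0.132  0.03 ] ext [0.045 0.049 0.005] rgb [196. 170.  55.]
side heat_sink 0.6 px 236.0 187.0 ztop 0.022 mid [0.41  0.116 0.021] ext [0.045 0.051 0.005] rgb [215. 202. 183.]
side cutters 0.74 px 434.0 251.0 ztop 0.012 mid [ 0.637 -0.29   0.01 ] ext [0.098 0.118 0.005] rgb [142.  98.  89.]
wrist -0.0430705249407557 283.4911460772259 [ 0.197 -0.518  0.375] 0.994765625
[[-4.98751582e-04  9.63818333e-01  2.66559509e-01  6.73018023e-02]
 [ 9.99999696e-01  3.21075988e-04  7.10132261e-04  5.98132945e-04]
 [ 5.98852634e-04  2.66559782e-01 -9.63818201e-01 -1.43293679e-01]
 [ 0.00000000e+00  0.00000000e+00  0.00000000e+00  1.00000000e+00]]
```

View pics/scene0.png

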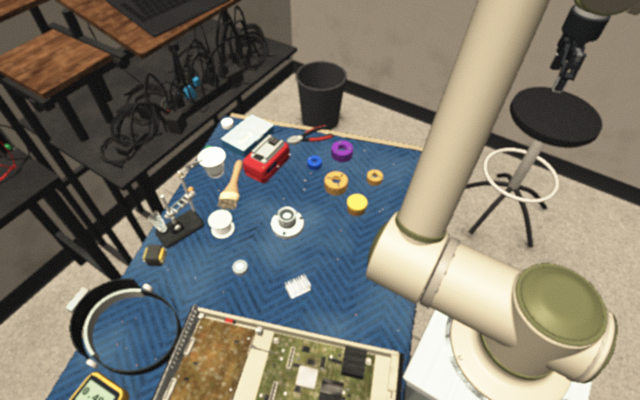

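move_arm --jaw '[8.5,8.5,8.5,8.5,8.5,8.5,8.5,8.5,8.5,8.5,8.5,8.5]' --dp '[[3.4,-2.1,0.4],[3.4,-2.1,0.4],[3.4,-2.1,0.4],[3.4,-2.1,0.4],[3.4,-2.1,0.4],[3.4,-2.1,0.4],[3.4,-2.1,0.4],[3.4,-2.1,0.4],[3.4,-2.1,0.4],[3.4,-2.1,0.4],[3.4,-2.1,0.4],[3.4,-2.1,0.4]]' --turn '[[0,0,0],[0,0,0],[0,0,0],[0,0,0],[0,0,0],[0,0,0],[0,0,0],[0,0,0],[0,0,0],[0,0,0],[0,0,0],[0,0,0]]'

```text
time_s: 2.2
position: [0.4687, -0.1899, 0.1833]
tool_rot: [[0.971, 0.239, 0.0], [0.239, -0.971, -0.0], [0.0, 0.0, -1.0]]
ft_force: [1.2, -0.8, 1.0]
grip_width: 0.0849
gripper_force: 0.0
```

```bash
cat >> h.py <<'E'
def circ(P):
    A=np.c_[2*P[:,:2],np.ones(len(P))]; x=np.linalg.lstsq(A,(P[:,:2]**2).sum(1),rcond=None)[0]
    return x[:2],np.sqrt(x[2]+x[:2]@x[:2])
def hull_circ(P):
    c,r=cv2.minEnclosingCircle((P[:,:2]*1000).astype(np.float32)); return np.array(c)/1000,r/1000
E
python3 - <<'E'
from h import *
c,T=camT("wrist");im,d=cams.get_image("wrist");save("pics/w1.png",cv2.resize(im,None,fx=1.25,fy=1.25))
g=np.array([.486,-.164])
P,u,v=cloud(c,T,d)
near=np.hypot(*(P[:,:2]-g).T)<.045
t=near&(P[:,2]>.024)&(P[:,2]<.040)
print("n",t.sum(),"z",np.percentile(P[t,2],[5,50,95]).round(4),"circ",hull_circ(P[t]))
cc=hull_circ(P[t])[0]
val=im[v,u].max(1);r=np.hypot(*(P[:,:2]-cc).T)
k=t&(val<80)&(r>.013)&(r<.028)
th=np.arctan2(*(P[k,:2]-cc).T[::-1]);print(k.sum(),np.histogram(np.degrees(th),bins=24,range=(-180,180))[0])
print("rib ang mod120",np.degrees(np.angle(np.exp(3j*th).mean()))/3,abs(np.exp(3j*th).mean()))
for m in cams.mark_of("wrist","ring_rib")[:6]:
    q=at_z(c,T,m["location"][0]*640,m["location"][1]*400,.030);print(m["p"],q.round(4),np.degrees(np.arctan2(*(q[:2]-cc)[::-1])))
print(observe()["q"])
E
```

```text
n 1905 z [0.0284 0.0298 0.0311] circ (array([ 0.48652444, -0.16561017]), 0.028956968307495116)
0 [0 0 0 0 0 0 0 0 0 0 0 0 0 0 0 0 0 0 0 0 0 0 0 0]
rib ang mod120 nan nan
0.86 [ 0.4816 -0.1817  0.03  ] -107.19539768874627
0.79 [ 0.4216 -0.2268  0.03  ] -136.6773413855729
0.71 [ 0.5464 -0.288   0.03  ] -63.9221746997052
[-3.52283301e+01  1.99145020e+01  8.59282870e+01  6.55529460e-02
  7.41955155e+01  4.05571995e+01]<stdin>:12: RuntimeWarning: Mean of empty slice.
  ret = ret.dtype.type(ret / rcount)
```

View pics/w1.png

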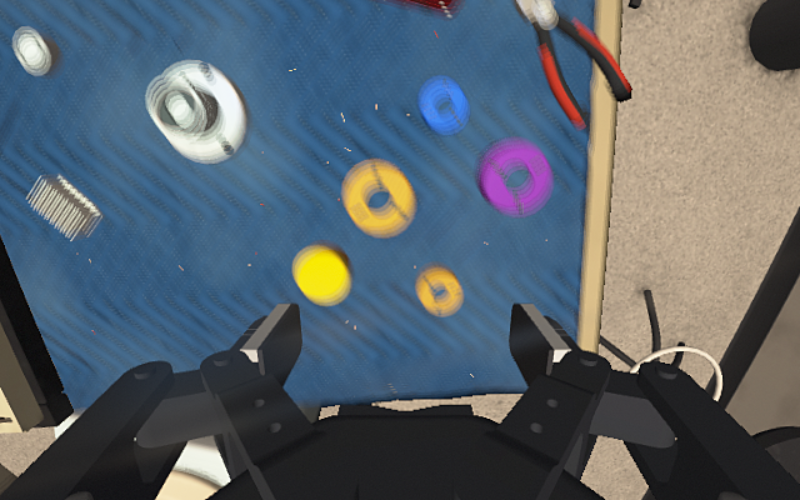

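```bash
cat > ring.py <<'E'
from h import *
def meas(g,z0,z1,name="w",rlo=.013,rhi=.028):
    cams.get_image("wrist")
    c,T=camT("wrist");im,d=cams.get_image("wrist");print("v",np.abs(observe()["qvel"]).max())
    P,u,v=cloud(c,T,d)
    t=(np.hypot(*(P[:,:2]-np.array(g)).T)<.045)&(P[:,2]>z0)&(P[:,2]<z1)
    cc,r0=hull_circ(P[t]);print("n",t.sum(),"z",np.percentile(P[t,2],[5,50,95]).round(4),"c",cc.round(4),r0.round(4))
    return c,T,im,d,P,u,v,t,cc
E
python3 - <<'E'
from ring import *
c,T,im,d,P,u,v,t,cc=meas((.486,-.165),.024,.040)
# also rectify top view
z=.030;R=.035;n=280
lin=np.linspace(-R,R,n);X,Y=np.meshgrid(cc[0]+lin,cc[1]-lin)
W=np.stack([X,Y,np.full_like(X,z),np.ones_like(X)],-1)@np.linalg.inv(T).T
a,b=W[...,0]/-W[...,2],-W[...,1]/-W[...,2];s=1+c["k1"]*(a*a+b*b);f=f_of(c)
top=cv2.remap(im,(a*s*f+c["cx"]).astype(np.float32),(b*s*f+c["cy"]).astype(np.float32),1)
save("pics/top1.png",cv2.resize(top,None,fx=2,fy=2))
g=top.max(2).astype(float);r=np.hypot(X-cc[0],Y-cc[1]);th=np.arctan2(Y-cc[1],X-cc[0])
k=(r>.015)&(r<.027)
h=[g[k&(np.abs(np.angle(np.exp(1j*(th-np.radians(A)))))<np.radians(2.5))].mean() for A in range(-180,180,5)]
print(np.round(h).astype(int))
w=np.clip(np.percentile(g[k],50)-g[k]-25,0,None);m=(w*np.exp(3j*th[k])).sum()/w.sum();print(np.degrees(np.angle(m))/3,abs(m))
for m in cams.mark_of("wrist","ring_rib")[:6]:
    q=at_z(c,T,m["location"][0]*640,m["location"][1]*400,.030);print(m["p"],q.round(4),np.degrees(np.arctan2(*(q[:2]-cc)[::-1])))
E
```

```text
v 2.818109913330822Traceback (most recent call last):
  File "<stdin>", line 2, in <module>
  File "ring.py", line 7, in meas
    cc,r0=hull_circ(P[t]);print("n",t.sum(),"z",np.percentile(P[t,2],[5,50,95]).round(4),"c",cc.round(4),r0.round(4))
                                                                                                         ^^^^^^^^
AttributeError: 'float' object has no attribute 'round'
```

```bash
sed -i 's/,r0.round(4))/,round(r0,4))/' ring.py
cat >> ring.py <<'E'
def topview(c,T,im,cc,z,R,path,n=280):
    lin=np.linspace(-R,R,n);X,Y=np.meshgrid(cc[0]+lin,cc[1]-lin)
    W=np.stack([X,Y,np.full_like(X,z),np.ones_like(X)],-1)@np.linalg.inv(T).T
    a,b=W[...,0]/-W[...,2],-W[...,1]/-W[...,2];s=1+c["k1"]*(a*a+b*b);f=f_of(c)
    top=cv2.remap(im,(a*s*f+c["cx"]).astype(np.float32),(b*s*f+c["cy"]).astype(np.float32),cv2.INTER_LINEAR)
    save(path,cv2.resize(top,None,fx=2,fy=2))
    return top,np.hypot(X-cc[0],Y-cc[1]),np.arctan2(Y-cc[1],X-cc[0])
def dark3(top,r,th,lo,hi):
    g=top.max(2).astype(float);k=(r>lo)&(r<hi)
    w=np.clip(np.percentile(g[k],50)-g[k]-25,0,None);m=(w*np.exp(3j*th[k])).sum()/w.sum()
    print("dark3 angle mod120",np.degrees(np.angle(m))/3,"conc",abs(m))
E
python3 - <<'E'
from ring import *
c,T,im,d,P,u,v,t,cc=meas((.486,-.165),.024,.040)
top,r,th=topview(c,T,im,cc,.030,.035,"pics/top1.png");dark3(top,r,th,.015,.027)
for m in cams.mark_of("wrist","ring_rib")[:6]:
    q=at_z(c,T,m["location"][0]*640,m["location"][1]*400,.030);print(m["p"],q.round(4),np.degrees(np.arctan2(*(q[:2]-cc)[::-1])))
E
```

```text
v 1.0865893681891095
n 1908 z [0.0284 0.0298 0.0311] c [ 0.4866 -0.1664] 0.0289
dark3 angle mod120 16.335357068026834 conc 0.9879239511411093
0.88 [ 0.4817 -0.1845  0.03  ] -105.17432985954893
0.78 [ 0.5675 -0.2119  0.03  ] -29.373160921392323
0.74 [ 0.5458 -0.2853  0.03  ] -63.557617037683144
0.73 [ 0.4209 -0.2293  0.03  ] -136.21235461875415
0.32 [ 0.4233 -0.1362  0.03  ] 154.53475849196437
```

View pics/top1.png

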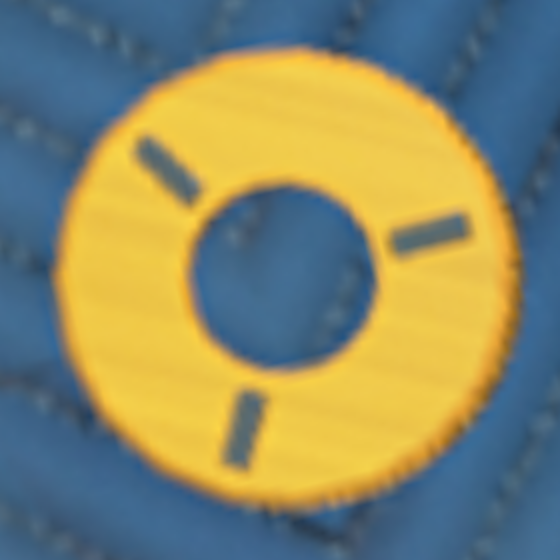

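move_arm --jaw '[8.5,8.5,8.5,8.5,8.5,8.5,8.5,8.5,8.5]' --dp '[[1.4,-2.9,0.2],[1.4,-2.9,0.2],[1.4,-2.9,0.2],[1.4,-2.9,0.2],[1.4,-2.9,0.2],[1.4,-2.9,0.2],[0,0,0],[0,0,0],[0,0,0]]' --turn '[[0,0,0],[0,0,0],[0,0,0],[0,0,0],[0,0,0],[0,0,0],[0,0,0],[0,0,0],[0,0,0]]'

```text
time_s: 3.3
position: [0.5073, -0.0038, 0.1715]
tool_rot: [[0.971, 0.238, 0.0], [0.238, -0.971, -0.0], [0.0, 0.0, -1.0]]
ft_force: [0.7, -0.1, 0.4]
grip_width: 0.0853
gripper_force: 0.0
```

Run:
```python
from ring import *
c,T,im,d,P,u,v,t,cc=meas((.52,0),.041,.050)
g=np.hypot(*(P[:,:2]-cc).T)
f=(g<.05)&(P[:,2]>.012)&(P[:,2]<.020);print("foot",hull_circ(P[f]))
top,r,th=topview(c,T,im,cc,.016,.045,"pics/top2.png");dark3(top,r,th,.030,.036)
tp,r2,t2=topview(c,T,im,cc,.0455,.045,"pics/top3.png")
for q,z in (("cell_mouth",.0455),("cell_pin",.040)):
  for m in cams.mark_of("wrist",q)[:4]:
    w=at_z(c,T,m["location"][0]*640,m["location"][1]*400,z);print(q,m["p"],w.round(4),np.degrees(np.arctan2(*(w[:2]-cc)[::-1])))
l=(np.hypot(*(P[:,:2]-[.535,.152]).T)<.03)&(P[:,2]>.008)&(P[:,2]<.022);print("lens",l.sum(),hull_circ(P[l]) if l.sum() else 0)
print(observe()["position"],observe()["q"].round(1))
a=cv2.imread("pics/top2.png");b=cv2.imread("pics/top3.png");cv2.imwrite("pics/t23.png",cv2.resize(np.hstack([a,b]),(800,400)))
```

```text
v 0.12372945343665169
n 1202 z [0.042  0.0438 0.047 ] c [ 5.204e-01 -5.000e-04] 0.024
foot (array([ 0.5200863 , -0.00068076]), 0.03798278045654297)
dark3 angle mod120 -8.242695593250774 conc 0.984286907948264
cell_mouth 0.8 [ 0.5191 -0.0012  0.0455] -151.17348667610594
cell_pin 0.71 [0.5096 0.02   0.04  ] 117.85801203127205
lens 786 (array([0.53918225, 0.1491241 ]), 0.016325956344604493)
[ 0.50731043 -0.00379289  0.17143786] [-13.8  20.7  86.8  -0.   72.5  62.4]
```

View pics/t23.png

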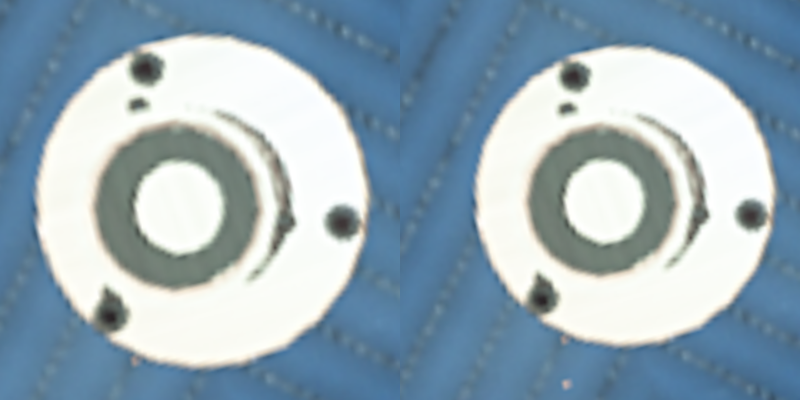

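move_arm --jaw '[8.5,8.5,8.5,7.0,7.0,7.0,7.0,7.0]' --dp '[[1.32,-2.85,1.2],[1.32,-2.85,1.2],[1.32,-2.85,1.2],[1.32,-2.85,1.2],[1.32,-2.85,1.2],[0,0,0],[0,0,0],[0,0,0]]' --turn '[[0,0,0],[0,0,0],[0,0,0],[0,0,0],[0,0,0],[0,0,0],[0,0,0],[0,0,0]]'

```text
time_s: 4.17
position: [0.5375, 0.1507, 0.1115]
tool_rot: [[0.971, 0.239, 0.0], [0.239, -0.971, -0.0], [0.0, 0.0, -1.0]]
ft_force: [-0.6, -0.4, 0.4]
grip_width: 0.0696
gripper_force: 0.0
```

Run:
```python
from ring import *
c,T,im,d,P,u,v,t,cc=meas((.537,.15),.009,.022)
top,r,th=topview(c,T,im,cc,.014,.035,"pics/top4.png")
for m in cams.outline_of("wrist","lens")[:2]:
    P2,_,_=cloud(c,T,d,m["mask"]);P2=P2[P2[:,2]>.010];print(m["p"],hull_circ(P2),np.median(P2,0).round(4))
print(observe()["position"],observe()["grip_width"])
# fingertip depth in tool frame
Q=(P-observe()["position"])@observe()["tool_rot"];k=(np.abs(Q[:,0])<.013)&(abs(Q[:,1])<.06)&(Q[:,2]>-.04)&(Q[:,2]<.03);print("tips z",np.percentile(Q[k,2],[50,90,98]) if k.sum() else 0,k.sum())
```

```text
v 0.21205276798291198
n 991 z [0.0135 0.0151 0.0175] c [0.539 0.15 ] 0.016
0.76 (array([0.5390285 , 0.14998241]), 0.015962020874023437) [0.5402 0.1501 0.0151]
[0.53763462 0.15034178 0.11193005] 0.06974598189605141
tips z [-0.02759319 -0.01453646 -0.01008449] 2899
```

View pics/top4.png

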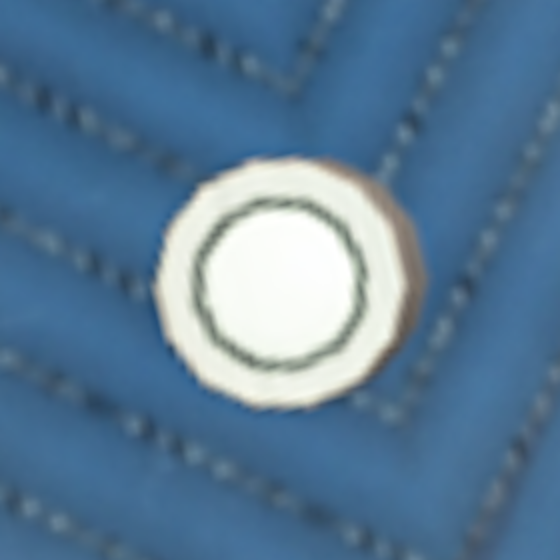

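move_arm --jaw '[5,5,5,5,5,5,2.5,2.5,2.5,2.5,2.5,2.5]' --dp '[[0.14,0.1,3.4],[0,0,3.4],[0,0,2.5],[0,0,1.0],[0,0,0.6],[0,0,0],[0,0,0],[0,0,0],[0,0,0],[0,0,0],[0,0,0],[0,0,0]]' --turn '[[0,0,0],[0,0,0],[0,0,0],[0,0,0],[0,0,0],[0,0,0],[0,0,0],[0,0,0],[0,0,0],[0,0,0],[0,0,0],[0,0,0]]' --force 30

```text
time_s: 5.32
position: [0.5399, 0.1509, 0.004]
tool_rot: [[0.971, 0.24, 0.003], [0.24, -0.971, -0.0], [0.003, 0.001, -1.0]]
ft_force: [-0.5, -1.0, 8.0]
grip_width: 0.0303
gripper_force: 29.8
```

move_arm --jaw '[4.2,4.2,4.2,4.2,2.5,2.5,2.5,2.5,2.5]' --dp '[[0,0,0],[0,0,0],[0,0,-0.5],[0,0,0],[0,0,0],[0,0,0],[0,0,0],[0,0,0],[0,0,0]]' --turn '[[0,0,0],[0,0,0],[0,0,0],[0,0,0],[0,0,0],[0,0,0],[0,0,0],[0,0,0],[0,0,0]]' --force 30

```text
time_s: 6.07
position: [0.5392, 0.151, 0.008]
tool_rot: [[0.971, 0.24, 0.001], [0.24, -0.971, 0.0], [0.001, 0.0, -1.0]]
ft_force: [-0.7, 0.4, 8.0]
grip_width: 0.0296
gripper_force: 29.1
```

Run:
```python
from h import *
s=observe();print(s["position"],s["ft_force"],s["grip_width"],s["gripper_force"],s["qvel"].round(2))
c,T=camT("wrist");im,d=cams.get_image("wrist");save("pics/w5.png",im[:,80:560])
```

```text
[0.53916008 0.15099283 0.00798733] [-0.73974409  0.36842607  7.99972074] 0.029606452413872445 29.128253292292356 [-0.01  0.04 -0.04  0.02  0.04  0.02]
```

View pics/w5.png

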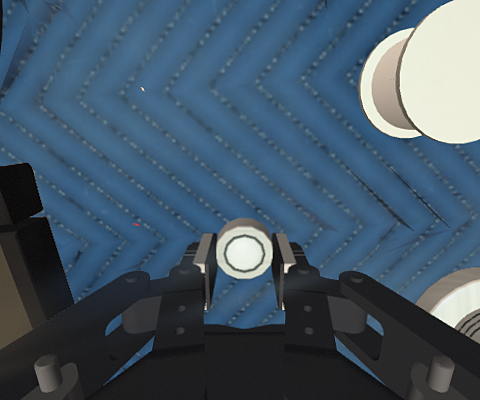

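Run:
```python
from h import *
s=observe();c,T=camT("wrist");im,d=cams.get_image("wrist")
P,u,v=cloud(c,T,d);Q=(P-s["position"])@s["tool_rot"]
for sg in (1,-1):
  k=(Q[:,1]*sg>.0155)&(Q[:,1]*sg<.026)&(abs(Q[:,0])<.015)&(Q[:,2]<.004)&(Q[:,2]>-.05)
  print(sg,k.sum(),"z",np.percentile(Q[k,2],[5,50,90,97,100]).round(4),"x",np.percentile(Q[k,0],[2,50,98]).round(4))
k=(abs(Q[:,1])<.018)&(abs(Q[:,0])<.03)&(P[:,2]>.010)&(P[:,2]<.02)&(im[v,u].min(1)>120)
print("lens",hull_circ(P[k]),hull_circ(Q[k]),np.percentile(P[k,2],[5,50,95]).round(4))
```

```text
1 1124 z [-0.0486 -0.0383 -0.0149 -0.0094 -0.0058] x [-0.0089  0.0107  0.0137]
-1 1015 z [-0.0488 -0.0382 -0.0143 -0.0094 -0.0058] x [-0.0066  0.0108  0.0137]
lens (array([0.53882996, 0.15071979]), 0.01588210391998291) (array([-0.00038282,  0.00020299]), 0.015882561683654785) [0.0138 0.0152 0.0175]
```

move_arm --jaw '[4.2,4.2,4.2,4.2,2.5,2.5,2.5,2.5,2.5]' --dp '[[0,0,0],[0,0,0],[0,0,0.5],[0,0,0.3],[0,0,0],[0,0,0],[0,0,0],[0,0,0],[0,0,0]]' --turn '[[0,0,0],[0,0,0],[0,0,0],[0,0,0],[0,0,0],[0,0,0],[0,0,0],[0,0,0],[0,0,0]]' --force 30

```text
time_s: 6.92
position: [0.5394, 0.151, -0.0004]
tool_rot: [[0.971, 0.239, 0.001], [0.239, -0.971, 0.0], [0.001, 0.0, -1.0]]
ft_force: [-0.1, 0.0, 6.5]
grip_width: 0.0306
gripper_force: 32.2
```

```bash
cat > tips.py <<'E'
from h import *
s=observe();print(s["position"],s["ft_force"].round(1),s["grip_width"],s["tool_rot"][2].round(4))
c,T=camT("wrist");im,d=cams.get_image("wrist")
P,u,v=cloud(c,T,d);Q=(P-s["position"])@s["tool_rot"];h=s["grip_width"]/2
for sg in (1,-1):
  k=(Q[:,1]*sg>h)&(Q[:,1]*sg<h+.012)&(abs(Q[:,0])<.015)&(Q[:,2]>-.05)&(im[v,u].max(1)<70)&(P[:,2]>.003)
  print(sg,k.sum(),"z",np.percentile(Q[k,2],[5,50,90,97,100]).round(4))
k=(abs(Q[:,1])<.018)&(abs(Q[:,0])<.03)&(Q[:,2]>-.012)&(P[:,2]>.009)&(im[v,u].min(1)>120)
A=np.c_[P[k,:2],np.ones(k.sum())]
print("lens",hull_circ(P[k]),hull_circ(Q[k]),np.percentile(P[k,2],[5,50,95]).round(4),"slope",np.linalg.lstsq(A,P[k,2],rcond=None)[0].round(3))
E
python3 tips.py
```

```text
[ 5.39390394e-01  1.51013938e-01 -3.61108845e-04] [-0.1  0.   6.5] 0.030637071306307537 [ 1.2e-03  1.0e-04 -1.0e+00]
1 1042 z [-0.0488 -0.0374 -0.0157 -0.0095 -0.0037]
-1 651 z [-0.0492 -0.0428 -0.0161 -0.0102 -0.0061]
lens (array([0.5293797 , 0.16363916]), 9.999999747378752e-08) (array([-0.00668434, -0.01465302]), 9.999999747378752e-08) [0.0102 0.0102 0.0102] slope [0.004 0.001 0.008]
```

move_arm --jaw '[2.5,2.5,2.5,2.5,2.5,2.5,2.5,2.5,2.5,2.5,2.5,2.5]' --dp '[[0,0,-2],[0,0,-3],[0,0,-3],[-0.8,2.1,0],[-1.08,2.85,0],[-1.08,2.85,0],[-1.08,2.85,0],[-0.8,2.1,0],[-0.57,1.52,0],[0,0,0],[0,0,0],[0,0,0]]' --turn '[[0,0,0],[0,0,0],[0,0,0],[0,0,0],[0,0,0],[0,0,0],[0,0,0],[0,0,0],[0,0,0],[0,0,0],[0,0,0],[0,0,0]]'

```text
time_s: 7.97
position: [0.5205, 0.0001, 0.079]
tool_rot: [[0.971, 0.24, -0.001], [0.24, -0.971, 0.0], [-0.0, -0.001, -1.0]]
ft_force: [0.5, 0.9, -0.1]
grip_width: 0.0304
gripper_force: 29.8
```

```bash
sed -i 's/P\[:,2\]>.003/P[:,2]>.055/;s/P\[:,2\]>.009/P[:,2]>.08/' tips.py; python3 tips.py
python3 - <<'E'
from h import *
c,T=camT("wrist");im,d=cams.get_image("wrist");save("pics/w6.png",im[100:,80:560])
P,u,v=cloud(c,T,d);f=(np.hypot(*(P[:,:2]-[.5206,-.0006]).T)<.05)&(P[:,2]>.012)&(P[:,2]<.020);print("foot",hull_circ(P[f]))
E
```

```text
[5.20480564e-01 1.49686854e-04 7.90188812e-02] [ 0.5  0.9 -0.1] 0.03043442495457035 [-5.e-04 -5.e-04 -1.e+00]
1 844 z [-0.0491 -0.0347 -0.015  -0.0096 -0.0035]
-1 218 z [-0.0481 -0.0403 -0.011  -0.0089 -0.0072]
lens (array([5.22335876e-01, 1.88008800e-04]), 0.01975270652770996) (array([0.00180765, 0.00040273]), 0.019752426147460936) [0.0815 0.0868 0.0903] slope [0.143 0.096 0.01 ]
foot (array([ 0.5209917 , -0.00095375]), 0.03746463012695313)
```

View pics/w6.png

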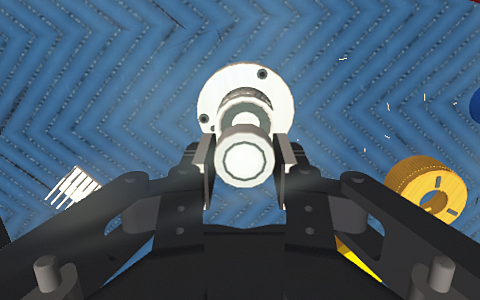

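move_arm --jaw '[2.5,2.5,2.5,2.5,2.5,2.5,2.5]' --dp '[[0.03,0.07,1],[0,0,1.2],[0,0,0.8],[0,0,0.3],[0,0,0.15],[0,0,0],[0,0,0]]' --turn '[[0,0,0],[0,0,0],[0,0,0],[0,0,0],[0,0,0],[0,0,0],[0,0,0]]'

```text
time_s: 8.65
position: [0.5204, -0.0006, 0.0451]
tool_rot: [[0.971, 0.24, -0.002], [0.24, -0.971, 0.0], [-0.001, -0.001, -1.0]]
ft_force: [-4.1, 2.2, 7.6]
grip_width: 0.0305
gripper_force: 34.2
```

move_arm --jaw '[2.5,2.5,2.5,2.5]' --dp '[[-0.05,-0.04,0],[0,0,0.05],[0,0,0.05],[0,0,0]]' --turn '[[0,0,0],[0,0,0],[0,0,0],[0,0,0]]'

```text
time_s: 8.98
position: [0.5204, -0.0005, 0.045]
tool_rot: [[0.971, 0.24, 0.0], [0.24, -0.971, -0.0], [0.0, 0.0, -1.0]]
ft_force: [-5.9, 0.8, 16.2]
grip_width: 0.0305
gripper_force: 38.7
```

move_arm --jaw '[2.5,2.5,2.5,2.5,2.5,2.5]' --dp '[[0,0,-0.15],[-0.1,-0.02,0],[0,0,0.1],[0,0,0.05],[0,0,0.05],[0,0,0]]' --turn '[[0,0,0],[0,0,0],[0,0,0],[0,0,0],[0,0,0],[0,0,0]]'

```text
time_s: 9.48
position: [0.5196, -0.0008, 0.0449]
tool_rot: [[0.971, 0.24, 0.001], [0.24, -0.971, -0.0], [0.001, 0.001, -1.0]]
ft_force: [-6.7, 1.8, 22.5]
grip_width: 0.0301
gripper_force: 42.0
```

Run:
```python
from h import *
s=observe();print(s["position"],s["ft_force"],s["wrist_torque"],s["grip_width"])
im,d=cams.get_image("wrist");a=cv2.resize(im[180:380,220:420],(400,400),interpolation=2)
m,_=cams.get_image("side");b=cv2.resize(m[150:250,250:350],(400,400),interpolation=2)
save("pics/w7.png",np.hstack([a,b]))
```

```text
[ 0.51959192 -0.00081777  0.04493962] [-6.6804714   1.7947543  22.52305487] [ 0.22960819  1.13155749 -0.02651143] 0.030087279542598416
```

View pics/w7.png

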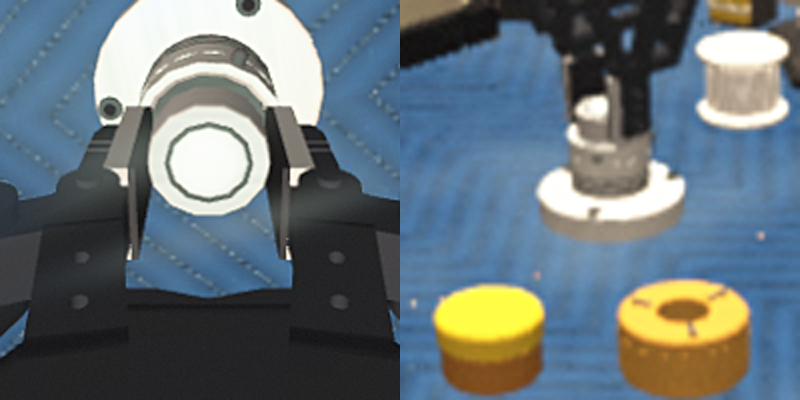

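Run:
```python
from h import *
s=observe();c,T=camT("wrist");im,d=cams.get_image("wrist");P,u,v=cloud(c,T,d)
rr=np.hypot(u-323.5,v-262.5);k=(rr>22.5)&(rr<27)
p=P[k];m=p.mean(0);A=np.c_[p[:,:2]-m[:2],np.ones(len(p))]
for _ in range(3):
    x=np.linalg.lstsq(A,p[:,2],rcond=None)[0];e=abs(p[:,2]-A@x);g=e<max(.001,2*np.median(e));A,p=A[g],p[g]
print(m.round(4),x.round(4),len(p),np.median(e))
k=(rr<15);print("dome",P[k].mean(0).round(4), P[k,2].max())
Q=P;k=(np.hypot(*(P[:,:2]-[.5206,-.0006]).T)<.023)&(P[:,2]>.030)&(P[:,2]<.050)&(rr>32)
print("stub z pct",np.percentile(P[k,2],[50,80,90,95,99]).round(4))
k=k&(P[:,2]>.0425);print(hull_circ(P[k]))
f=(np.hypot(*(P[:,:2]-[.5206,-.0006]).T)<.05)&(P[:,2]>.012)&(P[:,2]<.020);print("foot",circ(P[f]),hull_circ(P[f]))
# rim circle
k=(rr<34)&(P[:,2]>.0575)&(im[v,u].min(1)>100);print("rim",k.sum(),hull_circ(P[k]),s["position"])
```

```text
[ 0.5143 -0.0023  0.0536] [0.8641 0.1764 0.0536] 710 0.007941541247417399
dome [ 0.5195 -0.0011  0.062 ] 0.06387609559031474
stub z pct [0.0437 0.0464 0.047  0.0481 0.0496]
(array([0.528539  , 0.00096712]), 0.018388580322265625)
foot (array([ 0.5228918 , -0.00052433]), np.float64(0.029156635973545043)) (array([ 0.52088422, -0.00108997]), 0.03765609359741211)
rim 2648 (array([ 0.51951337, -0.00117162]), 0.016108619689941407) [ 0.51959665 -0.00080727  0.04495796]
```

Run:
```python
from h import *
s=observe();c,T=camT("wrist");im,d=cams.get_image("wrist");P,u,v=cloud(c,T,d)
r=np.hypot(*(P[:,:2]-[.5195,-.0012]).T);k=(r<.0155)&(P[:,2]>.054)
p=P[k]-[.5195,-.0012,0];rr=r[k]
A=np.c_[p[:,:2],np.ones(len(p)),np.clip(1-(rr/.0115)**2,0,None)]
x=np.linalg.lstsq(A,p[:,2],rcond=None)[0];e=p[:,2]-A@x;print(x.round(4),e.std())
ru=[np.median(p[(rr>.012)&(abs(np.angle(np.exp(1j*(np.arctan2(p[:,1],p[:,0])-a))))<.3),2]).round(4) for a in np.arange(0,6.2,np.pi/4)];print(ru)
# stub silhouette: mouth annulus visible on +x side; 
k=(P[:,2]>.0435)&(P[:,2]<.0475)&(np.hypot(*(P[:,:2]-[.5206,-.0006]).T)<.026)&(r>.0165)
q=P[k];a=np.arctan2(q[:,1]+.0006,q[:,0]-.5206)
for b in np.arange(-60,70,20):
    z=q[abs(np.degrees(a)-b)<6]; print(b,len(z),np.hypot(*(z[:,:2]-[.5206,-.0006]).T).max().round(4) if len(z) else 0)
top=cams.get_image("scene")[0];c2,T2=camT("scene")
P2,u2,v2=cloud(c2,T2,cams.get_image("scene")[1])
k=(P2[:,2]>.050)&(np.hypot(*(P2[:,:2]-[.52,0]).T)<.02);print(k.sum())
```

```text
[ 3.2026  0.778   0.0864 -0.0354] 0.023453848258714344
[np.float64(0.1335), np.float64(0.1313), np.float64(0.0607), np.float64(0.06), np.float64(0.06), np.float64(0.06), np.float64(0.0605), np.float64(0.1184)]
-60 0 0
-40 55 0.0209
-20 56 0.0208
0 62 0.0233
20 65 0.0209
40 54 0.0207
60 51 0.0203
115
```

move_arm --jaw '[2.5,2.5,2.5,2.5]' --dp '[[0,0,-0.5],[0.13,-0.02,0],[0,0,0],[0,0,0]]' --turn '[[0,0,0],[0,0,0],[0,0,0],[0,0,0]]'

```text
time_s: 10.12
position: [0.5206, -0.0004, 0.0478]
tool_rot: [[0.971, 0.24, -0.001], [0.24, -0.971, 0.0], [-0.001, -0.0, -1.0]]
ft_force: [0.0, -0.2, 0.2]
grip_width: 0.0304
gripper_force: 29.9
```

```bash
cat > lens.py <<'E'
from h import *
s=observe();c,T=camT("wrist");im,d=cams.get_image("wrist");P,u,v=cloud(c,T,d)
tz=s["position"][2];g=np.array(s["position"][:2])
k=(np.hypot(*(P[:,:2]-g).T)<.022)&(P[:,2]>tz+.0115)&(P[:,2]<tz+.022)&(im[v,u].min(1)>90)
m,r0=hull_circ(P[k]);p=P[k]-[*m,0];r=np.hypot(p[:,0],p[:,1]);p,r=p[r<.0155],r[r<.0155]
A=np.c_[p[:,:2],np.ones(len(p)),np.clip(1-(r/.0115)**2,0,None)]
for _ in range(4):
    x=np.linalg.lstsq(A,p[:,2],rcond=None)[0];e=abs(p[:,2]-A@x);q=e<.0012;A,p=A[q],p[q]
print("TCP",s["position"].round(4),"ft",s["ft_force"].round(1),"lens",m.round(4),round(r0,4),"slope",x[:2].round(3),"rimz-TCP",(x[2]-tz).round(4),len(p))
E
python3 lens.py
```

```text
TCP [ 5.206e-01 -4.000e-04  4.780e-02] ft [ 0.  -0.2  0.2] lens [0.5253 0.0008] 0.0201 slope [-0.098 -0.028] rimz-TCP 0.0148 1966
```

```bash
sed -i 's/^m,r0=.*/m=g+s["tool_rot"][:2,0]*-.0003;r0=0;p=P[k]-[*m,0];r=np.hypot(p[:,0],p[:,1]);p,r=p[r<.0143],r[r<.0143]/' lens.py; python3 lens.py
python3 - <<'E'
from h import *
im,d=cams.get_image("wrist");save("pics/w8.png",cv2.resize(im[200:320,260:390],(650,600),interpolation=2))
E
```

```text
TCP [ 5.205e-01 -4.000e-04  4.780e-02] ft [-0.1 -0.8 -0.3] lens [ 5.202e-01 -4.000e-04] 0 slope [ 0.007 -0.003] rimz-TCP 0.015 2133
```

View pics/w8.png

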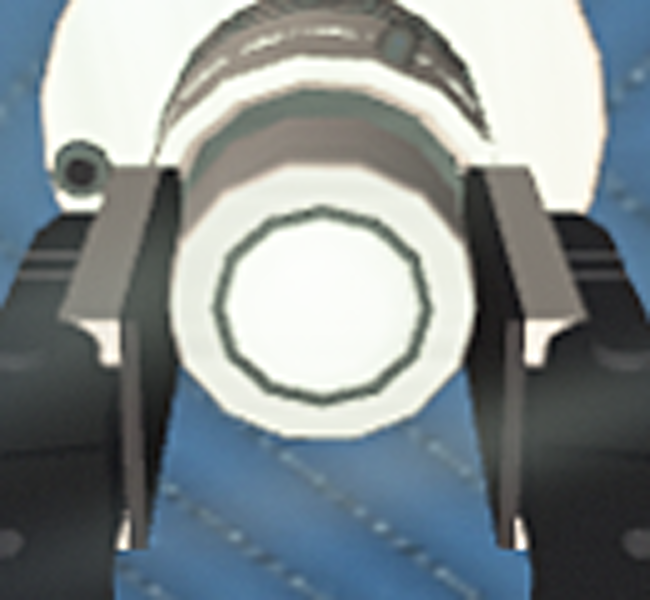

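Run:
```python
from h import *
s=observe();c,T=camT("wrist");R=s["tool_rot"]
f=lambda u,v,z:((at_z(c,T,u,v,z)-s["position"])@R*1000).round(2)
print("mouth +x",f(325,217,.0455),"stub +x",f(325,211,.0455))
print("lens near",f(324.6,232.4,.0628),"far",f(324.6,287.4,.0628))
print("lens L",f(260+172/5,200+305/5,.0628),"R",f(260+475/5,200+305/5,.0628))
print("annulus L",f(260+162/5,200+150/5,.0455),"R",f(260+488/5,200+150/5,.0455))
```

```text
mouth +x [16.97  1.04  2.38] stub +x [20.39  1.04  2.38]
lens near [ 15.04   0.8  -14.92] far [-15.5   0.8 -14.9]
lens L [ -0.37 -14.35 -14.9 ] R [ -0.38  16.04 -14.91]
annulus L [  9.41 -16.9    2.39] R [ 9.4  18.98  2.38]
```

move_arm --jaw '[2.5,2.5,2.5,3.3,3.4,3.5,3.5]' --dp '[[-0.02,0.02,0.1],[0,0,0.12],[0,0,0],[0,0,0],[0,0,0],[0,0,0],[0,0,0]]' --turn '[[0,0,0],[0,0,0],[0,0,0],[0,0,0],[0,0,0],[0,0,0],[0,0,0]]'

```text
time_s: 10.85
position: [0.5205, -0.0007, 0.0462]
tool_rot: [[0.971, 0.239, 0.0], [0.239, -0.971, -0.0], [0.0, 0.0, -1.0]]
ft_force: [-0.2, 0.2, -0.1]
grip_width: 0.0349
gripper_force: 0.0
```

```bash
python3 lens.py; python3 -c "
from h import *
s=observe();print(s['grip_width'],s['gripper_force'])"
```

```text
TCP [ 0.5205 -0.0007  0.0462] ft [-0.2  0.2 -0.1] lens [ 0.5202 -0.0007] 0 slope [0.007 0.002] rimz-TCP 0.0116 953
0.034622881203110585 0.0
```

```bash
sed -i 's/tz+.0115/tz+.004/' lens.py; python3 lens.py
```

```text
TCP [ 0.5205 -0.0007  0.0462] ft [0.2 0.8 0.3] lens [ 0.5202 -0.0007] 0 slope [ 0.004 -0.005] rimz-TCP 0.0107 2038
```

move_arm --jaw '[5,5,5,6,8.5,8.5,8.5,8.5,8.5,8.5,8.5,8.5]' --dp '[[0,0,0],[0,0,0],[0,0,-1],[0,0,-3],[0,0,-4],[-1.44,3.05,0],[-1.44,3.05,0],[-1.44,3.05,0],[-1.44,3.05,0],[-1.44,3.05,0],[0,0,0],[0,0,0]]' --turn '[[0,0,0],[0,0,0],[0,0,0],[0,0,0],[0,0,0],[0,0,0],[0,0,0],[0,0,0],[0,0,0],[0,0,0],[0,0,-0.12],[0,0,-0.12]]'

```text
time_s: 11.95
position: [0.4868, -0.1679, 0.1269]
tool_rot: [[0.885, 0.465, 0.001], [0.465, -0.885, -0.0], [0.0, 0.001, -1.0]]
ft_force: [0.1, 0.3, 1.7]
grip_width: 0.0847
gripper_force: 0.0
```

move_arm --jaw '[8.5,8.5,8.5,8.5,8.5,8.5,8.5,8.5,8.5,8.5,8.5,8.5]' --dp '[[0,0,0],[0,0,0],[0,0,0],[0,0,0],[0,0,0],[0,0,0],[0,0,0],[0,0,0],[0,0,0],[0,0,0],[0,0,0],[0,0,0]]' --turn '[[0,0,-0.12],[0,0,-0.12],[0,0,-0.12],[0,0,-0.12],[0,0,-0.12],[0,0,-0.12],[0,0,-0.12],[0,0,-0.12],[0,0,-0.12],[0,0,-0.12],[0,0,-0.12],[0,0,0]]'

```text
time_s: 12.95
position: [0.4872, -0.166, 0.1268]
tool_rot: [[-0.233, 0.972, 0.001], [0.972, 0.233, -0.0], [-0.0, 0.0, -1.0]]
ft_force: [1.0, -0.2, 0.1]
grip_width: 0.085
gripper_force: 0.0
```

Run:
```python
from ring import *
c,T,im,d,P,u,v,t,cc=meas((.487,-.166),.0265,.034)
s=observe();print(s["position"],s["tool_rot"][:2,:2].round(4),s["q"].round(1),((np.r_[cc,.03]-s["position"])@s["tool_rot"]*1000).round(1))
top,r,th=topview(c,T,im,cc,.029,.035,"pics/top5.png");dark3(top,r,th,.015,.027)
k=(im[v,u][:,0]>150)&(im[v,u][:,2]<110)&t;print(hull_circ(P[k]))
```

```text
v 0.4772892177462559
n 2666 z [0.0283 0.0297 0.0309] c [ 0.4865 -0.1663] 0.029
[ 0.48715635 -0.16598897  0.1266634 ] [[-0.2253  0.9743]
 [ 0.9743  0.2253]] [-32.   24.3  89.4  -0.   66.3 -45. ] [-0.1 -0.7 96.7]
dark3 angle mod120 16.345592262553996 conc 0.9868792206735572
(array([ 0.48665118, -0.16616086]), 0.028898107528686524)
```

View pics/top5.png

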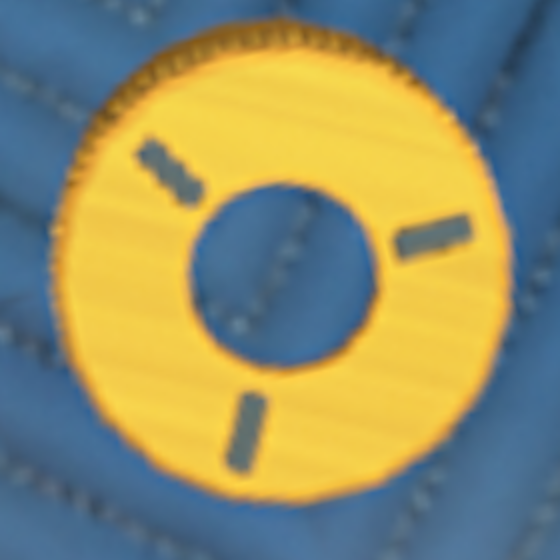

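move_arm --jaw '[8.5,8.5,8.5,8.5,8.5,8.5,5,5,5,5,5,5]' --dp '[[0,0,2],[0,0,3.5],[0,0,3.5],[0,0,2],[0,0,1.2],[0,0,0],[0,0,0],[0,0,0],[0,0,0],[0,0,0],[0,0,0],[0,0,0]]' --turn '[[0,0,0],[0,0,0],[0,0,0],[0,0,0],[0,0,0],[0,0,0],[0,0,0],[0,0,0],[0,0,0],[0,0,0],[0,0,0],[0,0,0]]' --force 60

```text
time_s: 14.05
position: [0.4877, -0.1663, 0.0058]
tool_rot: [[-0.228, 0.974, 0.002], [0.974, 0.228, -0.001], [-0.002, 0.002, -1.0]]
ft_force: [-1.3, 0.6, 5.8]
grip_width: 0.0559
gripper_force: 63.9
```

move_arm --jaw '[5,5,5,5,5,5,5,5,5,5,5,5]' --dp '[[0,0,-1],[0,0,-3.5],[0,0,-4],[0,0,-1],[2.2,1.0,0],[3.3,1.5,0],[3.3,1.5,0],[3.3,1.5,0],[3.29,1.44,0],[0,0,0],[0,0,0],[0,0,0]]' --turn '[[0,0,0],[0,0,0],[0,0,0],[0,0,0],[0,0,0],[0,0,0],[0,0,0],[0,0,0],[0,0,0],[0,0,0.11],[0,0,0.11],[0,0,0.11]]'

```text
time_s: 15.05
position: [0.5195, 0.0006, 0.1005]
tool_rot: [[0.103, 0.995, 0.001], [0.995, -0.103, -0.0], [-0.0, 0.001, -1.0]]
ft_force: [0.3, -0.7, -0.8]
grip_width: 0.0554
gripper_force: 64.6
```

move_arm --jaw '[5,5,5,5]' --dp '[[0,0,0],[0,0,0],[0,0,0],[0,0,0]]' --turn '[[0,0,0.099],[0,0,0],[0,0,0],[0,0,0]]'

```text
time_s: 15.38
position: [0.5195, -0.0003, 0.0998]
tool_rot: [[0.194, 0.981, 0.001], [0.981, -0.194, -0.0], [-0.0, 0.001, -1.0]]
ft_force: [0.1, -0.4, -3.0]
grip_width: 0.0555
gripper_force: 64.6
```

Run:
```python
from ring import *
s=observe();print(s["position"].round(4),s["tool_rot"].round(4),s["ft_force"].round(1),s["wrist_torque"].round(3),s["grip_width"])
z=s["position"][2]+.0235
c,T,im,d,P,u,v,t,cc=meas(s["position"][:2],z-.002,z+.003)
t&=(im[v,u][:,0]>150)&(im[v,u][:,2]<130);cc,r0=hull_circ(P[t]);zz=np.median(P[t,2]);print(cc,r0,zz,"tool",((np.r_[cc,zz]-s["position"])@s["tool_rot"]*1000).round(1))
A=np.c_[P[t,:2]-cc,np.ones(t.sum())];print("slope",np.linalg.lstsq(A,P[t,2],rcond=None)[0].round(3))
top,r,th=topview(c,T,im,cc,zz,.035,"pics/top6.png");dark3(top,r,th,.015,.024)
```

```text
[ 5.195e-01 -3.000e-04  9.980e-02] [[ 1.942e-01  9.810e-01  8.000e-04]
 [ 9.810e-01 -1.942e-01 -2.000e-04]
 [-0.000e+00  8.000e-04 -1.000e+00]] [ 0.1 -0.4 -3. ] [-0.007  0.051  0.012] 0.05549552061724595
v 0.43197896376817685
n 8920 z [0.1222 0.1233 0.1246] c [0.5208 0.0056] 0.0416
[5.20040894e-01 1.06320545e-04] 0.028995046615600584 0.12329288612888958 tool [  0.5   0.5 -23.5]
slope [-0.002  0.001  0.123]
dark3 angle mod120 -8.282190841247456 conc 0.9840977202417951
```

move_arm --jaw '[5,5,5,5,5,5,5,5]' --dp '[[-0.05,0.08,0.5],[0,0,1.5],[0,0,1.5],[0,0,1.0],[0,0,0.7],[0,0,0.5],[0,0,0.3],[0,0,0]]' --turn '[[0,0,0],[0,0,0],[0,0,0],[0,0,0],[0,0,0],[0,0,0],[0,0,0],[0,0,0]]'

```text
time_s: 16.15
position: [0.5201, -0.0009, 0.0388]
tool_rot: [[0.197, 0.98, -0.001], [0.98, -0.197, 0.0], [0.0, -0.001, -1.0]]
ft_force: [-1.1, -0.1, -2.0]
grip_width: 0.0555
gripper_force: 64.7
```

move_arm --jaw '[5,5,5,5,5]' --dp '[[0,0,0.1],[0,0,0.1],[0,0,0.05],[0,0,0],[0,0,0]]' --turn '[[0,0,0],[0,0,0],[0,0,0],[0,0,0],[0,0,0]]'

```text
time_s: 16.57
position: [0.5202, -0.0009, 0.0368]
tool_rot: [[0.197, 0.98, 0.0], [0.98, -0.197, -0.0], [-0.0, 0.0, -1.0]]
ft_force: [0.1, 0.3, -1.1]
grip_width: 0.0555
gripper_force: 64.7
```

move_arm --jaw '[5,5,5,5,5]' --dp '[[0,0,0.05],[0,0,0.05],[0,0,0.05],[0,0,0],[0,0,0]]' --turn '[[0,0,0],[0,0,0],[0,0,0],[0,0,0],[0,0,0]]'

```text
time_s: 16.98
position: [0.5203, -0.001, 0.0361]
tool_rot: [[0.197, 0.98, 0.001], [0.98, -0.197, -0.0], [-0.0, 0.001, -1.0]]
ft_force: [-1.7, 0.4, 9.6]
grip_width: 0.056
gripper_force: 65.8
```

move_arm --jaw '[5,5,5,5,5,5,5,5,5,5,5,5]' --dp '[[0,0,-0.06],[0,0,0],[0,0,0],[0,0,0],[0,0,0],[0,0,0],[0,0,0],[0,0,0],[0,0,0],[0,0,0],[0,0,0],[0,0,0]]' --turn '[[0,0,0],[0,0,0],[0,0,0.0175],[0,0,0.0175],[0,0,0.0175],[0,0,0.0175],[0,0,0.0175],[0,0,0.0175],[0,0,0.0175],[0,0,0.0175],[0,0,0.0175],[0,0,0.0175]]'

```text
time_s: 17.98
position: [0.5206, -0.001, 0.0361]
tool_rot: [[0.366, 0.931, 0.001], [0.931, -0.366, -0.0], [0.0, 0.001, -1.0]]
ft_force: [0.5, 0.4, 4.6]
grip_width: 0.0557
gripper_force: 65.3
```

```bash
cat > tq.py <<'E'
from h import *
s=observe();R=s["tool_rot"];print(s["time_s"],s["position"].round(4),"F",s["ft_force"].round(1),"T",s["wrist_torque"].round(3),"yaw",np.degrees(np.arctan2(R[1,0],R[0,0])).round(2),"q6",s["q"][5].round(1),"e6",s["joint_efforts"][5].round(3),"grip",round(s["grip_width"],4))
E
python3 tq.py
```

```text
17.9833 [ 0.5206 -0.001   0.0361] F [0.5 0.4 4.6] T [0.04  0.084 0.035] yaw 68.53 q6 8.3 e6 -0.241 grip 0.0557
```

move_arm --jaw '[5,5,5,5,5,5,5,5,5,5]' --dp '[[0,0,0],[0,0,0],[0,0,0],[0,0,0],[0,0,0],[0,0,0],[0,0,0],[0,0,0],[0,0,0],[0,0,0]]' --turn '[[0,0,0.0175],[0,0,0.0175],[0,0,0.0175],[0,0,0.0175],[0,0,0.0175],[0,0,0.0175],[0,0,0.0175],[0,0,0.0175],[0,0,0.0175],[0,0,0.0175]]'

```text
time_s: 18.82
position: [0.5206, -0.001, 0.0361]
tool_rot: [[0.522, 0.853, 0.001], [0.853, -0.522, -0.0], [0.0, 0.001, -1.0]]
ft_force: [0.1, -0.5, 4.8]
grip_width: 0.0556
gripper_force: 65.3
```

```bash
python3 tq.py
```

```text
18.8167 [ 0.5206 -0.001   0.0361] F [ 0.1 -0.5  4.8] T [-0.058  0.027 -0.003] yaw 58.51 q6 18.3 e6 -0.24 grip 0.0556
```

move_arm --jaw '[5,5,5,5,5,5]' --dp '[[0,0,0],[0,0,0],[0,0,0],[0,0,0],[0,0,0],[0,0,0]]' --turn '[[0,0,0.0175],[0,0,0.0175],[0,0,0.0175],[0,0,0.0175],[0,0,0.0175],[0,0,0.0175]]'

```text
time_s: 19.32
position: [0.5207, -0.0011, 0.0361]
tool_rot: [[0.609, 0.793, 0.001], [0.793, -0.609, -0.0], [0.001, 0.001, -1.0]]
ft_force: [-0.5, 0.2, 5.8]
grip_width: 0.0558
gripper_force: 65.3
```

```bash
python3 tq.py
```

```text
19.3167 [ 0.5207 -0.0011  0.0361] F [-0.5  0.2  5.8] T [-0.003 -0.001 -0.002] yaw 52.49 q6 24.4 e6 -0.241 grip 0.0558
```

move_arm --jaw '[5,5,5,5,5]' --dp '[[0,0,0],[0,0,0],[0,0,0],[0,0,0],[0,0,0]]' --turn '[[0,0,0.0175],[0,0,0.0175],[0,0,0.0175],[0,0,0.0175],[0,0,0.0175]]'

```text
time_s: 19.73
position: [0.5207, -0.001, 0.0361]
tool_rot: [[0.676, 0.737, 0.001], [0.737, -0.676, -0.0], [0.001, 0.001, -1.0]]
ft_force: [0.2, -0.2, 6.0]
grip_width: 0.0561
gripper_force: 65.3
```

```bash
python3 tq.py
```

```text
19.7333 [ 0.5207 -0.001   0.0361] F [ 0.2 -0.2  6. ] T [-0.02   0.     0.026] yaw 47.48 q6 29.4 e6 -0.241 grip 0.0561
```

move_arm --jaw '[5,5,5,5]' --dp '[[0,0,0],[0,0,0],[0,0,0],[0,0,0]]' --turn '[[0,0,0.0175],[0,0,0.0175],[0,0,0.0175],[0,0,0.0175]]'

```text
time_s: 20.07
position: [0.5207, -0.0011, 0.0361]
tool_rot: [[0.726, 0.688, 0.001], [0.688, -0.726, -0.0], [0.001, 0.001, -1.0]]
ft_force: [-0.1, -0.8, 5.7]
grip_width: 0.0559
gripper_force: 65.3
```

```bash
python3 tq.py
```

```text
20.0667 [ 0.5207 -0.0011  0.0361] F [-0.1 -0.8  5.7] T [-0.027  0.06  -0.042] yaw 43.47 q6 33.4 e6 -0.241 grip 0.0559
```

move_arm --jaw '[5,5,5,5]' --dp '[[0,0,0],[0,0,0],[0,0,0],[0,0,0]]' --turn '[[0,0,0.0175],[0,0,0.0175],[0,0,0.0175],[0,0,0.0175]]'

```text
time_s: 20.4
position: [0.5207, -0.0011, 0.0361]
tool_rot: [[0.772, 0.635, 0.002], [0.635, -0.772, -0.0], [0.001, 0.001, -1.0]]
ft_force: [0.1, -0.4, 4.7]
grip_width: 0.0558
gripper_force: 65.3
```

```bash
python3 tq.py
```

```text
20.4 [ 0.5207 -0.0011  0.0361] F [ 0.1 -0.4  4.7] T [-0.082 -0.036  0.081] yaw 39.46 q6 37.4 e6 -0.241 grip 0.0558
```

```bash
cat > tqa.py <<'E'
from h import *
import sys
L=[]
for _ in range(int(sys.argv[1])):
    cams.get_image("side");s=observe();L.append(np.r_[s["wrist_torque"],s["ft_force"]])
L=np.array(L);R=s["tool_rot"];print("mean",L.mean(0).round(3),"sd",L.std(0).round(3),"yaw",np.degrees(np.arctan2(R[1,0],R[0,0])).round(2),s["position"].round(4),s["time_s"])
E
python3 tqa.py 8
```

```text
mean [-0.008  0.025 -0.027 -0.036  0.296  5.294] sd [0.02  0.028 0.017 0.464 0.388 0.635] yaw 39.5 [ 0.5206 -0.001   0.0361] 20.8
```

move_arm --jaw '[5,5,5]' --dp '[[0,0,0],[0,0,0],[0,0,0]]' --turn '[[0,0,0.0175],[0,0,0.0175],[0,0,0.0175]]'

```text
time_s: 21.05
position: [0.5207, -0.0011, 0.0361]
tool_rot: [[0.804, 0.594, 0.001], [0.594, -0.804, -0.0], [0.001, 0.001, -1.0]]
ft_force: [0.2, -1.3, 4.7]
grip_width: 0.0557
gripper_force: 65.3
```

```bash
python3 tq.py; python3 tqa.py 8
```

```text
21.05 [ 0.5207 -0.0011  0.0361] F [ 0.2 -1.3  4.7] T [-0.008  0.013  0.032] yaw 36.45 q6 40.4 e6 -0.243 grip 0.0557
mean [-0.026  0.022 -0.024 -0.119  0.207  5.072] sd [0.032 0.025 0.043 0.43  0.488 0.505] yaw 36.49 [ 0.5207 -0.001   0.0361] 21.45
```

move_arm --jaw '[5,5,5,5]' --dp '[[0,0,0],[0,0,0],[0,0,0],[0,0,0]]' --turn '[[0,0,0.0175],[0,0,0.0175],[0,0,0.0175],[0,0,0.0175]]'

```text
time_s: 21.78
position: [0.5206, -0.0011, 0.0361]
tool_rot: [[0.844, 0.536, 0.001], [0.536, -0.844, -0.0], [0.001, 0.001, -1.0]]
ft_force: [0.5, 0.5, 5.0]
grip_width: 0.056
gripper_force: 65.3
```

```bash
python3 tq.py; python3 tqa.py 4
```

```text
21.7833 [ 0.5206 -0.0011  0.0361] F [0.5 0.5 5. ] T [-0.057  0.051  0.03 ] yaw 32.44 q6 44.4 e6 -0.221 grip 0.056
mean [-0.052  0.064 -0.015  0.329 -0.402  4.947] sd [0.022 0.022 0.038 0.696 0.406 0.497] yaw 32.48 [ 0.5206 -0.001   0.0361] 21.9833
```

move_arm --jaw '[5,5,5]' --dp '[[0,0,0],[0,0,0],[0,0,0]]' --turn '[[0,0,0.0175],[0,0,0.0175],[0,0,0.0175]]'

```text
time_s: 22.23
position: [0.5206, -0.0011, 0.0361]
tool_rot: [[0.871, 0.492, 0.001], [0.492, -0.871, -0.0], [0.001, 0.001, -1.0]]
ft_force: [-1.1, -0.6, 5.4]
grip_width: 0.0555
gripper_force: 65.3
```

```bash
python3 tq.py; python3 tqa.py 4
```

```text
22.2333 [ 0.5206 -0.0011  0.0361] F [-1.1 -0.6  5.4] T [-0.142  0.058  0.063] yaw 29.44 q6 47.4 e6 -0.19 grip 0.0555
mean [-0.078  0.087  0.007 -0.321 -0.274  5.149] sd [0.017 0.016 0.032 0.375 0.684 0.198] yaw 29.48 [ 0.5206 -0.0011  0.0361] 22.4333
```

move_arm --jaw '[5,5]' --dp '[[0,0,0],[0,0,0]]' --turn '[[0,0,0.0175],[0,0,0.0175]]'

```text
time_s: 22.6
position: [0.5205, -0.0011, 0.0361]
tool_rot: [[0.887, 0.461, 0.001], [0.461, -0.887, -0.0], [0.001, 0.001, -1.0]]
ft_force: [-1.3, -1.3, 4.9]
grip_width: 0.0558
gripper_force: 65.3
```

```bash
python3 tq.py; python3 tqa.py 2; python3 tq.py
```

```text
22.6 [ 0.5205 -0.0011  0.0361] F [-1.3 -1.3  4.9] T [-0.122  0.109  0.115] yaw 27.44 q6 49.4 e6 -0.19 grip 0.0558
mean [-0.114  0.057  0.017 -1.062 -0.164  4.897] sd [0.062 0.022 0.039 0.202 0.069 0.296] yaw 27.45 [ 0.5206 -0.0011  0.0361] 22.7
22.7 [ 0.5206 -0.0011  0.0361] F [-0.9 -0.2  4.6] T [-0.176  0.035 -0.023] yaw 27.45 q6 49.4 e6 0.202 grip 0.0558
```

move_arm --jaw '[5,5]' --dp '[[0,0,0],[0,0,0]]' --turn '[[0,0,0.0175],[0,0,0.0175]]'

```text
time_s: 22.87
position: [0.5205, -0.0011, 0.0361]
tool_rot: [[0.903, 0.43, 0.001], [0.43, -0.903, -0.001], [0.001, 0.001, -1.0]]
ft_force: [1.2, -0.8, 5.4]
grip_width: 0.056
gripper_force: 65.3
```

```bash
python3 tq.py; python3 tqa.py 2; python3 tq.py
```

```text
22.8667 [ 0.5205 -0.0011  0.0361] F [ 1.2 -0.8  5.4] T [-0.216  0.124  0.188] yaw 25.44 q6 51.4 e6 -0.152 grip 0.056
mean [-0.125  0.105  0.027 -0.718 -0.661  4.649] sd [0.024 0.021 0.004 0.392 0.208 0.236] yaw 25.44 [ 0.5205 -0.0011  0.0361] 22.9667
22.9667 [ 0.5205 -0.0011  0.0361] F [-1.1 -0.9  4.4] T [-0.101  0.084  0.024] yaw 25.44 q6 51.4 e6 0.204 grip 0.0558
```

move_arm --jaw '[5,5]' --dp '[[0,0,0],[0,0,0]]' --turn '[[0,0,0.0175],[0,0,0.0175]]'

```text
time_s: 23.13
position: [0.5205, -0.0012, 0.0361]
tool_rot: [[0.917, 0.398, 0.001], [0.398, -0.917, -0.001], [0.001, 0.001, -1.0]]
ft_force: [-1.1, -0.6, 5.5]
grip_width: 0.0556
gripper_force: 65.3
```

```bash
python3 tq.py; python3 tqa.py 2
```

```text
23.1333 [ 0.5205 -0.0012  0.0361] F [-1.1 -0.6  5.5] T [-0.203  0.154  0.191] yaw 23.45 q6 53.4 e6 -0.115 grip 0.0556
mean [-0.146  0.134  0.058 -0.936 -0.89   5.043] sd [0.029 0.023 0.042 0.669 0.124 0.494] yaw 23.44 [ 0.5205 -0.0012  0.0361] 23.2333
```

move_arm --jaw '[5,5,6.4,6.4,6.4,7,7]' --dp '[[0,0,0],[0,0,0],[0,0,0],[0,0,0],[0,0,0],[0,0,0],[0,0,0]]' --turn '[[0,0,0.0175],[0,0,0],[0,0,0],[0,0,0],[0,0,0],[0,0,0],[0,0,0]]'

```text
time_s: 23.82
position: [0.5201, -0.0009, 0.0356]
tool_rot: [[0.924, 0.383, -0.0], [0.383, -0.924, 0.0], [-0.0, -0.0, -1.0]]
ft_force: [-0.2, 0.4, -0.8]
grip_width: 0.0702
gripper_force: 0.0
```

move_arm --jaw '[8,8.5,8.5,8.5,8.5,8.5,8.5]' --dp '[[0,0,-0.5],[0,0,-2],[0,0,-3],[0,0,-3],[0,0,0],[0,0,0],[0,0,0]]' --turn '[[0,0,0],[0,0,0],[0,0,0],[0,0,0],[0,0,0],[0,0,0],[0,0,0]]'

```text
time_s: 24.4
position: [0.5197, -0.0008, 0.1204]
tool_rot: [[0.924, 0.383, -0.001], [0.383, -0.924, 0.0], [-0.001, -0.0, -1.0]]
ft_force: [0.5, -0.4, -0.6]
grip_width: 0.0849
gripper_force: 0.0
```

```bash
python3 tq.py
python3 - <<'E'
from ring import *
c,T,im,d,P,u,v,t,cc=meas((.5206,-.0008),.056,.064)
t&=(im[v,u][:,0]>150)&(im[v,u][:,2]<130);cc,r0=hull_circ(P[t]);zz=np.median(P[t,2]);print(cc,r0,zz)
A=np.c_[P[t,:2]-cc,np.ones(t.sum())];print("slope",np.linalg.lstsq(A,P[t,2],rcond=None)[0].round(3))
top,r,th=topview(c,T,im,cc,zz,.035,"pics/top7.png");dark3(top,r,th,.015,.024)
E
```

```text
24.4 [ 0.5197 -0.0008  0.1204] F [ 0.5 -0.4 -0.6] T [-0.006  0.06   0.006] yaw 22.5 q6 54.3 e6 0.0 grip 0.0849
v 0.33552033142729043
n 4262 z [0.0574 0.0598 0.0611] c [ 0.5206 -0.0007] 0.0292
[ 0.52100433 -0.00110216] 0.02889373016357422 0.05993864967283494
slope [-0.004 -0.003  0.06 ]
dark3 angle mod120 55.6240474826472 conc 0.9879537015656872
```

```bash
python3 -c "
from rig import ticket
print(ticket.close_job())"
```

```text
the job is handed in; nothing more can be done
None
```

The lens is seated flat, dome up. The ring is level over it and was turned 56° clockwise, until the turning torque had risen about 0.13–0.17 N m. I then let go and handed the job in at about 24.5 s. From that rise I estimate 10–13 N of clamp (never measured directly), and no verdict came back.

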